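Feed the toy burro through the scanner's sprung flap

TASK

Push the toy burro along the scanner's tray and in through the sprung flap, without lifting or tipping it, until you feel the orange sprung plate at the back give by about half of its travel; press gently and do not ram the plate to its end. Leave the burro standing inside with the flap sprung shut behind it, then slide the clear acrylic door fully shut over it. Leave the mug, phone case and keychain where they lie.

Things in the scene. Friction and masses are not known exactly. Their poses are not given: they have to be found in the camera images.
- scanner: beige desk scanner, 710 mm long, 164 wide, 98 high, fixed; its place varies. Origin: on the counter under the middle of the flap line. x = feed direction (tray to machine, roughly to the robot's left), y to the left of that, z up. Its level bed, 30 mm above the counter, runs from x = -260 mm through the flap line (x = 0) into the chamber. A closed housing stands behind x = 250 mm.
- flap_mid (a point): middle of the flap line on the bed's surface (scanner x = y = 0, z = 30 mm). Hinge posts leave a 124 mm wide passage here, open at the top, so fingers pointing down can follow the burro through. The tray before it has 8 mm high lips with inner faces at y = +-75 mm.
- chamber_mid (a point): middle of the chamber's floor (scanner x = 125 mm, z = 30 mm). The chamber runs from x = 0 to 250 mm, with 128 mm between its walls, whose tops are at z = 98 mm. It is open above while the door is drawn back.
- flap_left (a joint): left leaf (at +y) of the swing flap, blue with yellow edge, 55 mm wide, 56 high, 4 thick; upright hinge at scanner x = 0, y = 60 mm. 0 = shut, grows to 1.45 rad as it swings inward (+x); a light spring (0.03 to 0.12 N m) shuts it. Its edge sweeps to 57 mm past the flap line: with the burro's rear 55 mm past the line the leaf can shut.
- flap_right (a joint): right leaf, the mirror image, hinge at y = -60 mm. 0 = shut, grows to 1.45 rad inward.
- backplate (a joint): orange sprung plate, 100 mm wide, 45 high, across the back of the chamber: m pushed in along scanner x, 0 = out, 0.016 = end of travel. Its face, when out, is 185 to 215 mm past the flap line, not measured: feel for it. Spring 2.5 N at 0, then 1 N per mm; it comes back. About 0.007 is right (9 N, plus 1 to 4 N to slide the burro); past 0.004 needed, past 0.013 is ramming.
- door (a joint): clear acrylic sliding door on top of the chamber, 230 x 156 x 5 mm, upper face 104 mm above the counter: m drawn open along scanner x; 0 = fully shut against its stop (front edge at the flap line), 0.2 = fully open. Starts drawn open 0.17 or more, over the housing. Slides with 1.5 N of friction and stays where left.
- door_handle (a point): centre of the door's black bar handle, which stands up from the door: 12 mm (scanner x) by 70 mm (scanner y) by 25 mm high, from 104 to 129 mm above the counter; 14 mm behind the door's front edge.
- burro: painted wooden toy burro kneeling on a green plinth, 0.2 to 0.4 kg, loose on the tray, nose towards the flap. Plinth 120 x 58 x 18 mm with flat ends; rump at x = -49 mm and 42 mm high, ears 65 mm high. Origin: centre of the plinth's underside; x to its nose, z up. Pushed at the plinth's rear end (x = -60 mm) by two fingers side by side it stays straight.
- mug: blue ceramic mug, 80 mm across, 90 mm high; origin at the centre of its underside. Leave alone.
- phone_case: matte black phone case lying flat, 150 by 75 by 10 mm; origin at the centre of its underside. Leave alone.
- keychain: chrome lighter-shaped keychain with a ring, 58 by 36 by 13 mm; origin at the centre of its underside. Leave alone.
There are look-alikes about, which are no part of the job. Leave any purple or yellow look-alike of the burro alone.

How it is judged:
By the outcome, as a careful person would: the job done as asked, in the order asked, and still so for the second after the job is handed in, with the robot touching nothing.
It also fails if it takes over 69 s, if anything falls off the work surface, if the arm or the gripper's body presses on something with over 40 N, if the wrist force passes 120 N, or if a joint passes its speed limit or range.

ROBOT

A 6-joint arm with a two-finger parallel gripper is mounted at the origin on the work surface. World frame = base frame: x ahead of the robot, y to its left, z up, the work surface at z = 0. Lengths are in mm, angles in rad, forces in N, time in s.
With the tool pointing down it reaches from about 300 to 825 mm from the base axis. Payload 5.4 kg.
Tool frame: the origin (TCP) lies midway between the tips of the shut fingers; the grasp point (between the pads) lies 19 mm behind it (env.tcp_to_grasp is the x of the grasp point in the tool frame, in mm); x points along the fingers, y is the direction in which the jaws open and shut, and the axes are right-handed (so a half turn about x gives the same grasp; the last joint's range is limited). The gripper opens to 92 mm and grips with 3 to 60 N. Pads are 20 mm wide; open, the fingers measure 128 mm over their backs; the gripper's body (75 mm by 189 mm) begins 69 mm behind the grasp point.
Start: joints at [0.891, 0.158, 1.597, -0, 1.386, -0.21], TCP at [260.313, 512.682, 214.601] pointing down, gripper open.
Joint ranges: [-2.91, 2.91], [-0.94, 2.29], [0.18, 2.7], [-1.29, 4.43], [0.17, 2.64], [-3, 3]. Speed limits (rad/s): [2.57, 2.57, 3.14, 3.14, 3.14, 3.14].

INTERFACE

Orientations are given as a unit quaternion [w, x, y, z].
In Python, from workcell import env, camera, job, cut_out, landmark_of gives the robot as it stands.
- The arm moves only by the shell command python3 -m creep 'ROWS' [FORCE]. ROWS is JSON, a list of rows, each a list of 5 numbers: the opening in per cent of the stroke, from 0 (shut) to 100 (fully open), then the shift along the tool's x, y, z in m, then the turn about the tool's x in rad. In form: [[gripper, x, y, z, spin], ...]. A call has 1 to 12 rows; each row shifts and turns the pose as measured when the row begins, along the tool's axes as they then stand; what a row does not reach is not made up. A row lasts 1/12 s, in which the tool goes at most 41.7 mm and 7.16 degrees, less where a joint would pass 70% of its speed; a pose out of reach is approached as far as the arm can. A call is refused whole if a number of a shift passes 0.0417 or a number of a turn 0.125, either way. A call with a gripper value outside its range is refused whole. The fingers move at their own pace and stop on an object; FORCE is the grip in N (left out, the last holds). Time passes only in rows, so rows that do not move let the fingers close. It gives the time, the measured TCP pose, the force and the opening at its end, in the units of the state.
- env.get_obs(): the state, without advancing time (a new reading comes with each control period).
- camera(name): name is "scene" or "top" or "wrist"; returns a dict with "img" (400x640x3 uint8, red, green, blue), "vertical_fov" (degrees; the focal length in pixels is half the picture's height over the tangent of half this angle, whatever the lens; pixels are square), "cx", "cy" (the principal point, pixels), "dist_coeffs" ([k1, k2, p1, p2, k3] as OpenCV has them; the pictures are not rectified), "pose" (4x4, takes a point from camera to world coordinates). Camera axes: x right, y up, looking along -z (the intrinsics and any distortion apply to the point x, -y, -z); pixel columns grow to the right and rows downward; lengths in mm; the calibration is good to about 2 mm. A picture is of the moment at which its call begins. There is no depth.
- job.job_done(): hands the job in, once; it reports no verdict.
Trained networks look in a picture, given as the dict that the camera call returned (one of the last four; its "shot" number tells which), for a name from the list of things; names that differ only in an ending like _2 or _b are one class to them, and where a whole thing is asked for, a point or a joint stands for the part that bears it (a point fixed in the world has none). Each returns a list of dicts, best first, with "p" (0 to 1); they miss things now and then, are a little off and sometimes report something else, mostly with a low value. They report only what shows in the picture. A call takes as long as a camera call. They do not tell look-alikes from the thing itself.
- cut_out(picture, thing): "region" (400x640 bool, what is visible of it) and "box" ([centre column, centre row, width, height] in pixels, round what is visible of it).
- landmark_of(picture, thing): "pixel" ([row, column] in pixels: a listed point, or the origin of a listed thing).
The state is a dict: "t": time; "joints": joint angles; "joint_vel": joint speeds; "effort": joint torques, N m; "eef_pos": TCP position; "orientation": TCP orientation; "force": force on the tool from outside, world axes, zero at the start; "moment": the same for the moment, N m; "grip_width": opening from 0.0 (shut) to 1.0 (fully open).
Only numpy, scipy, OpenCV 4.12 (cv2) and the standard library are available. Lean on these libraries where they do the work, as an engineer would, in place of code of your own. Each camera call takes 0.05 s, during which the arm holds its last target.

## Working session

There is one attempt and no reset: what is moved stays moved. The work goes in short steps, Python scripts to look and compute and a shell command to move; the robot and the scene stay as the last step left them, time stands still between calls to the robot, and variables do not carry over. Pictures are saved under pics/ and viewed, and the job is handed in when it is done.

```bash
ls; mkdir -p pics; cat > h.py <<'E'
import numpy as np, cv2
from workcell import env, camera, job, cut_out, landmark_of
def K(p):
    f=200/np.tan(np.radians(p["vertical_fov"])/2)
    return np.array([[f,0,p["cx"]],[0,f,p["cy"]],[0,0,1.]])
def ray(p,row,col):
    u=cv2.undistortPoints(np.array([[[col,row]]],float),K(p),np.array(p["dist_coeffs"],float))[0,0]
    d=np.array([u[0],-u[1],-1.]); T=np.array(p["pose"])
    return T[:3,3],T[:3,:3]@d
def onz(p,row,col,z):
    o,d=ray(p,row,col); return o+d*(z-o[2])/d[2]
def proj(p,P):
    T=np.array(p["pose"]); c=(np.atleast_2d(P)-T[:3,3])@T[:3,:3]
    c=c*[1,-1,-1]
    return cv2.projectPoints(c,np.zeros(3),np.zeros(3),K(p),np.array(p["dist_coeffs"],float))[0][:,0]
def save(p,n): cv2.imwrite(f"pics/{n}.png",p["img"][:,:,::-1])
E
python3 - <<'E'
from h import *
np.set_printoptions(precision=3,suppress=True)
for n in ["scene","top"]:
    p=camera(n); save(p,n+"0")
    print(n,p["vertical_fov"],p["cx"],p["cy"],p["dist_coeffs"],np.array(p["pose"]))
    for t in ["scanner","burro","flap_mid","chamber_mid","door_handle","mug","phone_case","keychain"]:
        print(t,[(np.round(d["pixel"],1),round(d["p"],2),onz(p,*d["pixel"],{"door_handle":116,"flap_mid":30,"chamber_mid":30,"burro":30}.get(t,0))) for d in landmark_of(p,t)])
o=env.get_obs(); print(o)
E
```

```text
pics
scene 43.56126847561418 325.0444394924663 205.4573853307499 [0.051 0.    0.    0.    0.   ] [[   0.684   -0.517    0.515 1187.452]
 [   0.729    0.499   -0.468 -609.236]
 [  -0.015    0.695    0.719  929.651]
 [   0.       0.       0.       1.   ]]
scanner [(array([214. , 324.7]), 0.81, array([543.302, -25.445,   0.   ]))]
burro [(array([237.9, 282.9]), 0.92, array([ 551.954, -167.879,   30.   ])), (array([359.9, 282. ]), 0.82, array([ 787.05 , -365.559,   30.   ])), (array([293.2, 197.9]), 0.74, array([ 544.926, -398.072,   30.   ]))]
flap_mid [(array([204.9, 324.8]), 0.93, array([541.503, -22.783,  30.   ]))]
chamber_mid [(array([177.7, 360.2]), 0.63, array([533.446, 112.742,  30.   ]))]
door_handle [(array([143.8, 375.4]), 0.64, array([534.305, 163.177, 116.   ]))]
mug [(array([233.2, 409.9]), 0.9, array([734.48 ,  80.483,   0.   ]))]
phone_case [(array([292.5, 331.7]), 0.94, array([ 727.218, -176.54 ,    0.   ]))]
keychain [(array([212.1, 246.1]), 0.73, array([ 398.903, -165.573,    0.   ]))]
top 57.269219171780534 323.0061375178985 198.8606067595056 [-0.035  0.     0.     0
[... 727 characters left out ...]
27, 165.929, 116.   ]))]
mug [(array([153. , 264.7]), 0.98, array([734.666,  91.203,   0.   ]))]
phone_case [(array([160.1, 368.7]), 0.63, array([ 715.961, -175.964,    0.   ]))]
keychain [(array([288.7, 368.1]), 0.8, array([ 392.444, -168.092,    0.   ]))]
{'t': 0.9, 'joints': array([ 0.891,  0.158,  1.597, -0.   ,  1.386, -0.21 ]), 'joint_vel': array([-0.   ,  0.   ,  0.   , -0.   ,  0.001, -0.   ]), 'effort': array([  0.001, -38.557, -32.236,   0.07 ,   0.031,   0.   ]), 'eef_pos': array([260.321, 512.684, 214.619]), 'orientation': array([ 0.688,  0.165,  0.688, -0.165]), 'force': array([ 0.043, -0.047,  0.296]), 'moment': array([-0.019, -0.033, -0.009]), 'grip_width': 1.0015963332650732}
```

View pics/scene0.png

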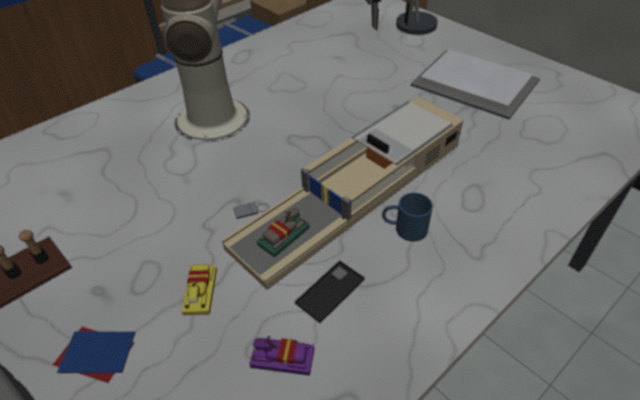

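View pics/top0.png

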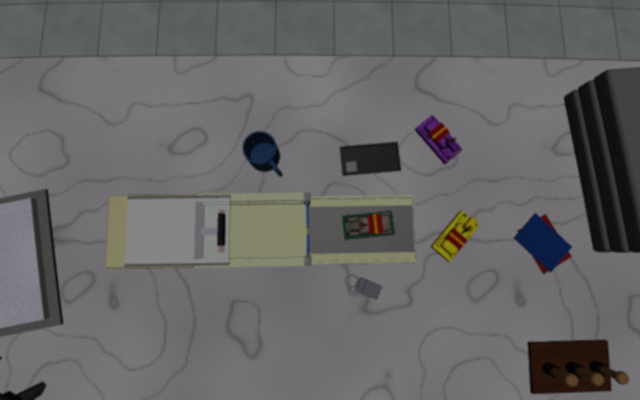

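```bash
python3 - <<'E'
from h import *
for n,(c0,c1,r0,r1) in {"top":(200,430,180,280),"scene":(215,365,160,290)}.items():
    p=camera(n); im=p["img"][r0:r1,c0:c1,::-1]
    s=3.4 if n=="top" else 4.4
    im=cv2.resize(im,None,fx=s,fy=s,interpolation=cv2.INTER_CUBIC)
    im=cv2.convertScaleAbs(im,alpha=1.4); cv2.imwrite(f"pics/{n}1.png",im)
    for d in cut_out(p,"burro"): 
        r=np.argwhere(d["region"]); print(n,d["p"],d["box"], cv2.minAreaRect(r[:,::-1].astype(np.float32)))
E
```

```text
top 0.92 [454.6, 235.3, 45.6, 49.3] ((455.1707458496094, 234.53659057617188), (25.92484474182129, 51.22499084472656), 38.65980911254883)
top 0.84 [440.2, 139.4, 45.1, 45.3] ((438.79473876953125, 138.71205139160156), (47.91717529296875, 27.18829917907715), 49.76364517211914)
top 0.57 [370.0, 224.9, 48.4, 28.4] ((367.74365234375, 224.41119384765625), (25.007715225219727, 50.44291305541992), 85.91438293457031)
scene 0.92 [281.0, 233.7, 54.3, 49.6] ((282.6697998046875, 231.9056854248047), (29.525144577026367, 56.30731201171875), 49.63546371459961)
scene 0.91 [282.9, 356.6, 70.6, 39.1] ((281.55401611328125, 354.6756896972656), (62.142818450927734, 35.67457962036133), 9.462322235107422)
scene 0.8 [199.6, 291.1, 39.5, 56.8] ((199.24801635742188, 290.1360168457031), (29.516101837158203, 56.34892272949219), 10.30484676361084)
scene 0.29 [247.0, 210.9, 24.4, 13.6] ((245.29412841796875, 210.17649841308594), (12.126781463623047, 23.28342056274414), 75.96376037597656)
```

View pics/top1.png

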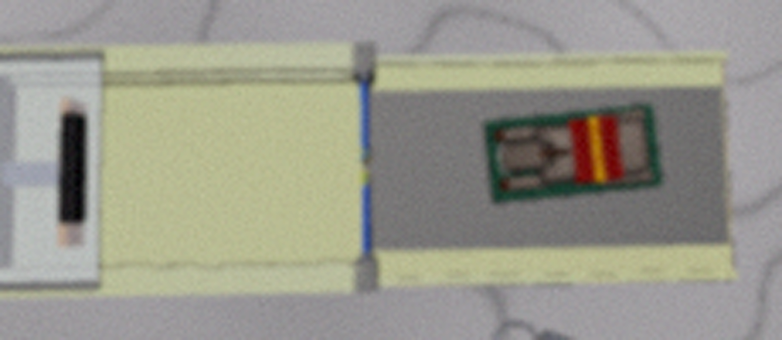

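View pics/scene1.png

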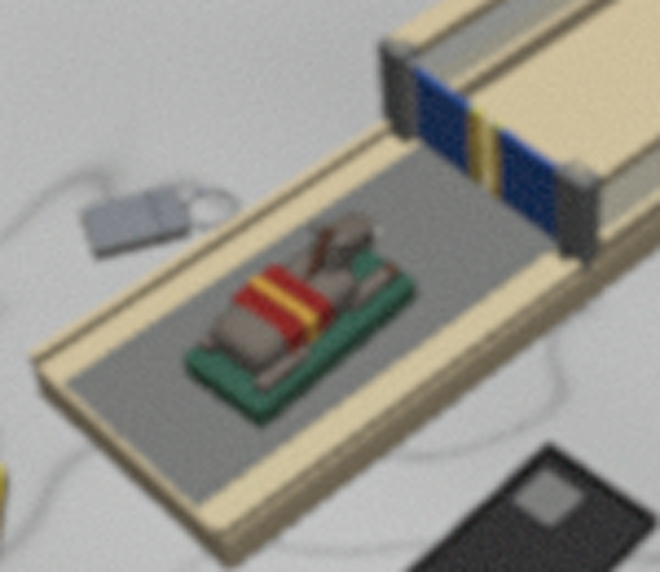

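```bash
python3 - <<'E'
from h import *
from scipy.optimize import least_squares
np.set_printoptions(precision=2,suppress=True)
T=camera("top"); S=camera("scene")
t=lambda a:np.array(a)/3.4+[200,180]
s=lambda a:np.array(a)/4.4+[215,160]
def fit(items,x0):
    def tr(q,P):
        P=np.array(P,float); c,si=np.cos(q[2]),np.sin(q[2])
        return np.c_[q[0]+c*P[:,0]-si*P[:,1],q[1]+si*P[:,0]+c*P[:,1],P[:,2]]
    def res(q): return np.concatenate([(proj(p,tr(q,P))-px).ravel() for p,P,px in items])
    r=least_squares(res,x0,loss="soft_l1",x_scale=[10,10,.1]); print(r.x,"deg",np.degrees(r.x[2])); print(res(r.x).reshape(-1,2)); return r.x
print("scanner")
fT=(T,[(-260,-82,38),(-260,82,38),(0,-60,86),(0,60,86)],t([(726,53),(734,278),(363,82),(368,252)]))
fS=(S,[(-260,82,38),(-260,-82,38),(0,58,86),(0,-58,86),(0,58,30),(0,-58,30)],s([(35,360),(230,535),(418,68),(556,170),(420,135),(553,235)]))
for it in ([fT],[fS],[fT,fS]): q=fit(it,[540,-20,1.57])
print("burro")
bT=(T,[(60,-29,18+30),(-60,-29,48),(-60,29,48),(60,29,48)],t([(487,122),(652,105),(661,184),(495,201)]))
bS=(S,[(-60,29,48),(-60,-29,48),(60,-29,48),(-60,-29,30),(-60,29,30)],s([(187,352),(262,407),(413,275),(262,426),(190,370)]))
for it in ([bT],[bS],[bT,bS]): b=fit(it,[550,-170,1.57])
d=b[:2]-q[:2];c,si=np.cos(q[2]),np.sin(q[2]);print("burro in scanner",c*d[0]+si*d[1],-si*d[0]+c*d[1],np.degrees(b[2]-q[2]))
def loc(P): d=np.array(P)[:2]-q[:2]; return c*d[0]+si*d[1],-si*d[0]+c*d[1]
for h in [(229.9,221.4)]: print("handle", loc(onz(T,*h,116)), loc(onz(S,143.8,375.4,116)))
E
```

```text
scanner
[535.94 -19.86   1.58] deg 90.62712140219375
[[ 0.15 -1.  ]
 [ 0.93  0.82]
 [-0.05 -1.56]
 [-1.01  1.47]]
[537.46 -16.59   1.61] deg 92.15239548207136
[[-1.17 -1.2 ]
 [ 0.69 -0.61]
 [-1.39  0.13]
 [ 1.16 -0.18]
 [-1.    0.98]
 [ 1.61  1.13]]
[536.95 -18.01   1.59] deg 91.2039792860302
[[-1.   -2.46]
 [ 0.43 -0.72]
 [-1.12 -1.99]
 [-1.56  1.02]
 [-2.45 -2.3 ]
 [-1.74 -1.15]
 [-1.67  0.11]
 [ 0.3   0.22]
 [-1.28  0.96]
 [ 0.78  1.52]]
burro
[ 546.54 -166.03    1.67] deg 95.5737337896023
[[-0.74 -0.51]
 [ 0.42 -0.51]
 [ 0.8   0.41]
 [-0.45  0.58]]
[ 549.27 -160.87    1.67] deg 95.77953151432125
[[-0.87 -0.46]
 [-0.1  -0.18]
 [ 1.44 -0.38]
 [ 0.59  0.47]
 [-0.68  0.45]]
[ 547.64 -163.21    1.68] deg 96.32727914821845
[[-2.05 -0.63]
 [-0.96 -1.28]
 [-0.27 -0.4 ]
 [-1.45  0.43]
 [-2.02 -0.12]
 [-1.09  0.03]
 [ 0.15 -0.42]
 [-0.4   0.68]
 [-1.82  0.79]]
burro in scanner -145.38487685259577 -7.642984339808233 5.123299862188253
handle (np.float64(183.99350824149798), np.float64(0.4550146541400104)) (np.float64(181.20685225302128), np.float64(-1.1644664702545717))
```

```bash
cat >> h.py <<'E'
from scipy.spatial.transform import Rotation as Ro
SC=np.array([536.8,-18.,np.radians(91.1)])
def s2w(x,y): c,s=np.cos(SC[2]),np.sin(SC[2]); return np.array([SC[0]+c*x-s*y,SC[1]+s*x+c*y])
def w2s(P): c,s=np.cos(SC[2]),np.sin(SC[2]); d=np.array(P)[:2]-SC[:2]; return np.array([c*d[0]+s*d[1],-s*d[0]+c*d[1]])
def R():
    q=env.get_obs()["orientation"]; return Ro.from_quat(q,scalar_first=True).as_matrix()
def st():
    np.set_printoptions(precision=3,suppress=True)
    o=env.get_obs(); r=R()
    print("t",round(o["t"],2),"tcp",o["eef_pos"],"scanner",w2s(o["eef_pos"]),"F",o["force"],"grip",round(o["grip_width"],3))
    print("tool x,y,z in world:",r.T[0],r.T[1],r.T[2],"j",o["joints"])
    feed=np.array([np.cos(SC[2]),np.sin(SC[2]),0])
    best=[]
    for sg in (1,-1):
        v=r.T@(sg*feed); ang=np.arctan2(-v[1],v[2]); best.append(ang)  # spin so that tool z -> sg*feed
    print("spin for z=+feed / -feed:",best)
def delta(x,y,z):
    """scanner coords target -> tool shift now"""
    o=env.get_obs(); w=np.r_[s2w(x,y),z]-o["eef_pos"]; print("shift tool (m):",R().T@w/1000)
E
python3 -c "
from h import *
st(); delta(-245,-13,200)"
```

```text
t 1.2 tcp [260.336 512.675 214.621] scanner [535.884 266.226] F [ 0.337 -0.601 -0.431] grip 1.002
tool x,y,z in world: [ 0.  0. -1.] [0.453 0.892 0.   ] [ 0.892 -0.453  0.   ] j [ 0.891  0.158  1.597 -0.     1.386 -0.21 ]
spin for z=+feed / -feed: [np.float64(-2.0598157907596075), np.float64(1.0817768628301854)]
shift tool (m): [ 0.015 -0.558  0.613]
```

```bash
python3 -m creep '[[20,0,0,0,0.12],[20,0,0,0,0.12],[20,0,0,0,0.12],[20,0,0,0,0.12],[20,0,0,0,0.12],[20,0,0,0,0.12],[20,0,0,0,0.12],[20,0,0,0,0.12],[20,0,0,0,0.12]]' 20; python3 -c "
from h import *
st(); delta(-245,-13,190)"
```

```text
t: 1.95
eef_pos: [260.3, 512.7, 214.6]
orientation: [-0.495, -0.505, -0.495, 0.505]
force: [0.1, 0.6, -1.0]
grip_width: 0.373
t 1.95 tcp [260.253 512.654 214.561] scanner [535.865 266.309] F [ 0.072  0.553 -1.01 ] grip 0.373
tool x,y,z in world: [-0. -0. -1.] [ 1.    -0.021 -0.   ] [-0.021 -1.     0.   ] j [0.891 0.158 1.597 0.    1.386 0.912]
spin for z=+feed / -feed: [np.float64(3.1014935133844195), np.float64(-0.04009914020537363)]
shift tool (m): [0.025 0.31  0.769]
```

```bash
python3 -m creep '[[20,0,0.014,0.035,-0.02],[20,0,0.014,0.035,-0.02],[20,0,0.014,0.035,0],[20,0,0.014,0.035,0],[20,0,0.014,0.035,0],[20,0,0.014,0.035,0],[20,0,0.014,0.035,0],[20,0,0.014,0.035,0],[20,0,0.014,0.035,0],[20,0,0.014,0.035,0],[20,0,0.014,0.035,0],[20,0,0.014,0.035,0]]'; python3 -c "
from h import *
st(); delta(-245,-13,190)"
```

```text
t: 2.95
eef_pos: [436.6, 82.8, 214.7]
orientation: [0.507, 0.496, 0.506, -0.491]
force: [1.0, 0.8, -0.1]
grip_width: 0.203
t 2.95 tcp [436.629  82.791 214.661] scanner [102.696  98.217] F [ 0.989  0.829 -0.1  ] grip 0.203
tool x,y,z in world: [ 0.006  0.003 -1.   ] [1.    0.026 0.006] [ 0.026 -1.    -0.003] j [-0.089 -0.199  1.949  0.004  1.387 -0.116]
spin for z=+feed / -feed: [np.float64(-3.1344109278298276), np.float64(0.007181725759965595)]
shift tool (m): [0.024 0.109 0.349]
```

```bash
python3 -m creep '[[20,0,0.011,0.035,0],[20,0,0.011,0.035,0],[20,0,0.011,0.035,0],[20,0,0.011,0.035,0],[20,0,0.011,0.035,0],[20,0,0.011,0.035,0],[20,0,0.011,0.035,0],[20,0,0.011,0.035,0],[20,0.01,0.011,0.035,0],[20,0.01,0.011,0.034,0],[20,0,0,0,0]]'; python3 - <<'E'
from h import *
st(); delta(-245,-13,60)
p=camera("wrist"); save(p,"w0"); p=camera("scene"); cv2.imwrite("pics/s2.png",cv2.resize(p["img"][120:320,160:460,::-1],None,fx=2.6,fy=2.6))
E
```

```text
t: 3.87
eef_pos: [559.8, -290.1, 195.3]
orientation: [0.508, 0.499, 0.501, -0.493]
force: [-0.2, -0.4, -1.7]
grip_width: 0.202
t 3.87 tcp [ 559.788 -290.079  195.341] scanner [-272.471  -17.76 ] F [-0.209 -0.401 -1.734] grip 0.202
tool x,y,z in world: [ 0.013 -0.001 -1.   ] [1.    0.018 0.013] [ 0.018 -1.     0.001] j [-0.673  0.304  1.464  0.007  1.363 -0.692]
spin for z=+feed / -feed: [np.float64(3.1400072781883437), np.float64(-0.0015853754014494446)]
shift tool (m): [ 0.135 -0.007 -0.028]
```

View pics/w0.png

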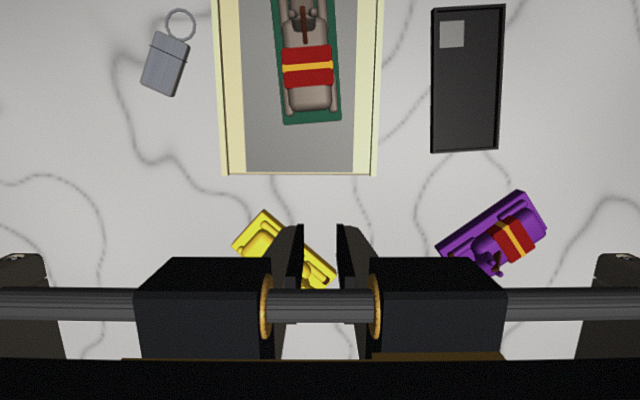

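View pics/s2.png

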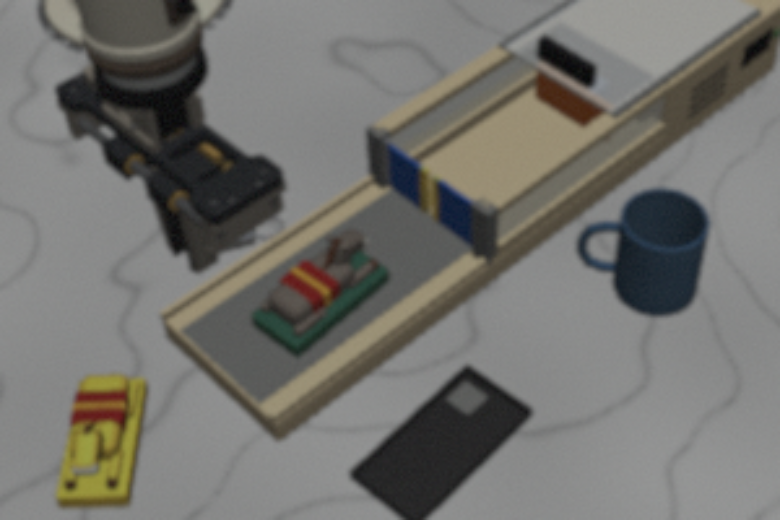

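```bash
python3 - <<'E'
from h import *
p=camera("wrist")
for r,c in [(125,284),(120,341)]: print("burro rear",w2s(onz(p,r,c,48)))
for r,c in [(175,222),(175,376),(0,212),(0,382)]: print("tray",w2s(onz(p,r,c,38)))
delta(-243,-13,45)
E
```

```text
burro rear [-203.8747557    15.46119824]
burro rear [-199.08656645  -40.81965462]
tray [-255.21147126   83.14893254]
tray [-255.62703665  -79.61784507]
tray [-88.62589336  81.39593791]
tray [-88.26121589 -78.86111385]
shift tool (m): [ 0.15327198 -0.00725728 -0.02392096]
```

```bash
python3 -m creep '[[20,0.02,-0.007,-0.016,0],[20,0.03,0,-0.016,0],[20,0.03,0,0,0],[20,0.03,0,0,0],[20,0.02,0,0,0],[20,0.015,0,0,0],[20,0.005,0,0,0],[20,0,0,0,0]]'; python3 - <<'E'
from h import *
st(); delta(-235,-12,37)
E
```

```text
t: 4.68
eef_pos: [558.7, -240.5, 54.4]
orientation: [0.518, 0.496, 0.5, -0.486]
force: [-0.9, 0.3, 0.7]
grip_width: 0.2
t 4.68 tcp [ 558.675 -240.45    54.395] scanner [-222.829  -17.6  ] F [-0.882  0.345  0.736] grip 0.2
tool x,y,z in world: [ 0.029 -0.007 -1.   ] [0.999 0.035 0.028] [ 0.035 -0.999  0.008] j [-0.611  0.389  1.654  0.013  1.071 -0.652]
spin for z=+feed / -feed: [np.float64(-3.125350671603929), np.float64(0.01624198198586414)]
shift tool (m): [ 0.017 -0.006  0.012]
```

```bash
python3 -m creep '[[20,0,-0.003,0.007,0.008],[20,0.006,-0.003,0,0.008],[20,0.006,0,0,0],[20,0.003,0,0,0],[20,0,0,0,0]]'; python3 - <<'E'
from h import *
st(); delta(-220,-12,37)
p=camera("wrist"); save(p,"w1")
E
```

```text
t: 5.1
eef_pos: [556.0, -248.9, 44.5]
orientation: [0.517, 0.501, 0.493, -0.489]
force: [-0.6, 0.6, -0.5]
grip_width: 0.199
t 5.1 tcp [ 555.958 -248.866   44.535] scanner [-231.191  -14.723] F [-0.565  0.571 -0.472] grip 0.199
tool x,y,z in world: [ 0.037 -0.012 -0.999] [0.999 0.02  0.036] [ 0.02  -1.     0.013] j [-0.625  0.398  1.664  0.013  1.042 -0.652]
spin for z=+feed / -feed: [np.float64(-3.1407805919048046), np.float64(0.0008120616849884695)]
shift tool (m): [ 0.007 -0.003 -0.011]
```

View pics/w1.png

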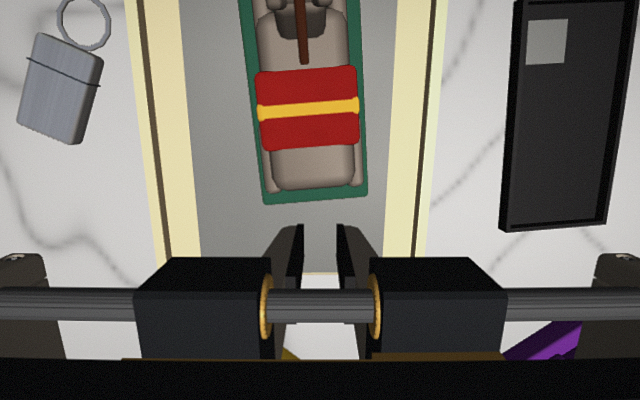

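```bash
python3 -m creep '[[20,0.006,-0.001,-0.004,0],[20,0.003,0,-0.006,0],[20,0,0,-0.006,0],[20,0,0,-0.006,0],[20,0,0,-0.006,0],[20,0,0,-0.006,0],[20,0,0,-0.006,0],[20,0,0,-0.006,0]]'; python3 - <<'E'
from h import *
st(); delta(-180,-11,37)
p=camera("wrist"); save(p,"w2")
E
```

```text
t: 5.82
eef_pos: [555.8, -202.2, 35.9]
orientation: [0.519, 0.5, 0.49, -0.49]
force: [-0.5, -1.2, 0.2]
grip_width: 0.201
t 5.82 tcp [ 555.809 -202.191   35.919] scanner [-184.522  -15.469] F [-0.485 -1.219  0.187] grip 0.201
tool x,y,z in world: [ 0.04  -0.018 -0.999] [0.999 0.02  0.04 ] [ 0.019 -1.     0.019] j [-0.556  0.367  1.726  0.007  1.005 -0.579]
spin for z=+feed / -feed: [np.float64(-3.1408136352573335), np.float64(0.0007790183324598687)]
shift tool (m): [-0.001 -0.004 -0.005]
```

View pics/w2.png

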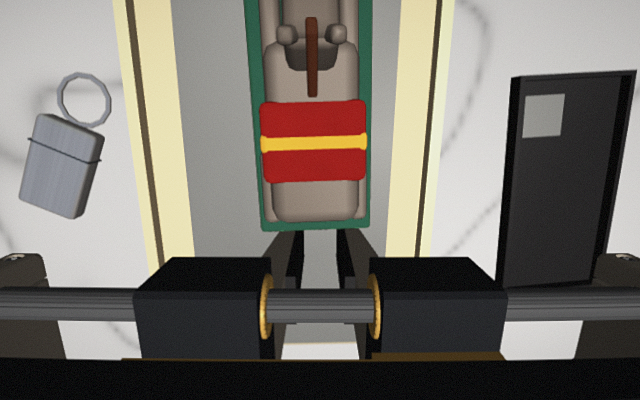

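```bash
python3 -m creep '[[20,-0.0002,0,-0.007,0],[20,-0.0002,0,-0.008,0],[20,-0.0002,0,-0.008,0],[20,-0.0002,0,-0.008,0],[20,-0.0002,0,-0.008,0],[20,-0.0002,0,-0.008,0],[20,-0.0002,0,-0.008,0],[20,-0.0002,0,-0.008,0],[20,-0.0002,0,-0.008,0],[20,-0.0002,0,-0.008,0],[20,-0.0002,0,-0.006,0],[20,-0.0002,0,-0.004,0]]'; python3 - <<'E'
from h import *
st(); delta(-100,-11,37)
p=camera("wrist"); save(p,"w3")
E
```

```text
t: 6.87
eef_pos: [553.3, -108.1, 36.7]
orientation: [0.523, 0.497, 0.488, -0.491]
force: [-0.9, -5.1, -1.4]
grip_width: 0.2
t 6.87 tcp [ 553.324 -108.054   36.745] scanner [-90.355 -14.792] F [-0.885 -5.117 -1.432] grip 0.2
tool x,y,z in world: [ 0.041 -0.029 -0.999] [0.999 0.024 0.04 ] [ 0.023 -0.999  0.03 ] j [-0.401  0.303  1.807 -0.013  0.982 -0.417]
spin for z=+feed / -feed: [np.float64(-3.136877831141063), np.float64(0.004714822448730133)]
shift tool (m): [-0.    -0.004  0.01 ]
```

View pics/w3.png

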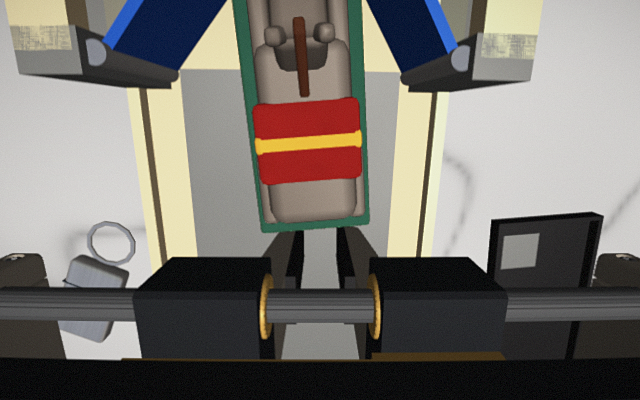

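```bash
python3 -m creep '[[22,-0.0002,-0.0005,-0.006,0],[22,-0.0003,-0.0005,-0.007,0],[22,-0.0003,-0.0005,-0.007,0],[22,-0.0003,-0.0005,-0.007,0],[22,-0.0003,-0.0005,-0.007,0],[22,-0.0003,-0.0005,-0.007,0],[22,-0.0003,-0.0005,-0.007,0],[22,-0.0003,-0.0005,-0.006,0],[22,-0.0002,0,-0.004,0]]'; python3 - <<'E'
from h import *
st(); delta(-20,-11,37)
p=camera("wrist"); save(p,"w4")
E
```

```text
t: 7.67
eef_pos: [545.8, -43.2, 36.4]
orientation: [0.522, 0.496, 0.489, -0.492]
force: [0.6, -3.0, -1.6]
grip_width: 0.217
t 7.67 tcp [545.818 -43.186  36.417] scanner [-25.354  -8.533] F [ 0.561 -3.013 -1.611] grip 0.217
tool x,y,z in world: [ 0.038 -0.027 -0.999] [0.999 0.024 0.037] [ 0.023 -0.999  0.028] j [-0.291  0.271  1.849 -0.018  0.978 -0.304]
spin for z=+feed / -feed: [np.float64(-3.1371226732424495), np.float64(0.004469980347343888)]
shift tool (m): [-0.001  0.003 -0.005]
```

View pics/w4.png

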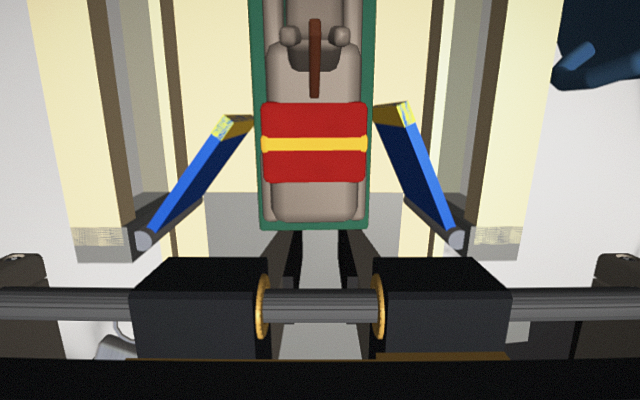

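```bash
python3 -m creep '[[22,-0.0002,0.0002,-0.006,0],[22,-0.0003,0.0002,-0.007,0],[22,-0.0003,0.0002,-0.007,0],[22,-0.0003,0.0002,-0.007,0],[22,-0.0003,0,-0.007,0],[22,-0.0003,0,-0.007,0],[22,-0.0003,0,-0.006,0],[22,-0.0002,0,-0.004,0],[22,-0.0001,0,-0.002,0]]'; python3 - <<'E'
from h import *
st(); delta(50,-10,37)
p=camera("wrist"); save(p,"w5")
E
```

```text
t: 8.47
eef_pos: [545.1, 16.0, 37.4]
orientation: [0.522, 0.496, 0.49, -0.492]
force: [0.4, -3.4, -0.8]
grip_width: 0.22
t 8.47 tcp [545.051  15.966  37.368] scanner [33.802 -8.901] F [ 0.378 -3.436 -0.788] grip 0.22
tool x,y,z in world: [ 0.037 -0.027 -0.999] [0.999 0.024 0.036] [ 0.023 -0.999  0.028] j [-0.18   0.267  1.851 -0.024  0.982 -0.191]
spin for z=+feed / -feed: [np.float64(-3.1367794661610873), np.float64(0.004813187428706066)]
shift tool (m): [-0.     0.001 -0.016]
```

View pics/w5.png

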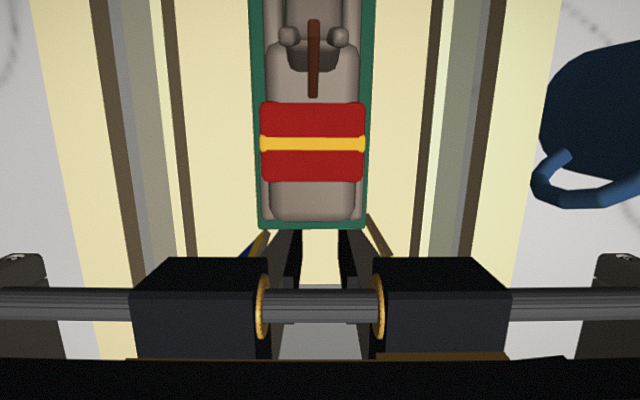

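```bash
python3 -m creep '[[22,-0.0001,0,-0.004,0],[22,-0.0001,0,-0.004,0],[22,-0.0001,0,-0.003,0],[22,-0.0001,0,-0.002,0]]'; python3 -m creep '[[22,-0.0001,0,-0.002,0],[22,-0.0001,0,-0.002,0]]';python3 -m creep '[[22,-0.0001,0,-0.002,0]]'
```

```text
t: 8.85
eef_pos: [544.8, 29.6, 37.6]
orientation: [0.522, 0.496, 0.489, -0.492]
force: [-1.0, -3.9, 0.0]
grip_width: 0.218
t: 9.02
eef_pos: [544.3, 33.9, 37.6]
orientation: [0.521, 0.496, 0.49, -0.492]
force: [-0.9, -3.8, -0.1]
grip_width: 0.222
t: 9.1
eef_pos: [544.1, 36.1, 37.6]
orientation: [0.521, 0.496, 0.49, -0.492]
force: [-0.9, -3.9, -0.6]
grip_width: 0.218
```

```bash
for i in 1; do python3 -m creep '[[22,-0.0001,0,-0.002,0]]'; python3 -m creep '[[22,-0.0001,0,-0.002,0]]'; python3 -m creep '[[22,-0.0001,0,-0.002,0]]'; done | grep -E "eef|force"
```

```text
eef_pos: [543.8, 38.3, 37.6]
force: [-2.6, -3.0, 0.4]
eef_pos: [543.9, 40.7, 37.6]
force: [0.6, -0.9, -0.8]
eef_pos: [544.0, 43.2, 37.7]
force: [-0.7, -2.9, -0.9]
```

```bash
python3 -c "
from h import *
st()"
```

```text
t 9.35 tcp [543.959  43.168  37.667] scanner [61.019 -8.332] F [-0.664 -2.923 -0.882] grip 0.219
tool x,y,z in world: [ 0.036 -0.026 -0.999] [0.999 0.022 0.035] [ 0.021 -0.999  0.027] j [-0.129  0.269  1.848 -0.026  0.986 -0.137]
spin for z=+feed / -feed: [np.float64(-3.1387342595580425), np.float64(0.0028583940317506453)]
```

```bash
(python3 -m creep '[[22,-0.0001,0,-0.002,0]]'; python3 -m creep '[[22,-0.0001,0,-0.002,0]]') | grep -E "eef|force"
```

```text
eef_pos: [543.9, 45.7, 37.6]
force: [-0.0, -1.9, -1.2]
eef_pos: [543.9, 48.1, 37.6]
force: [1.5, -1.5, -1.5]
```

```bash
(python3 -m creep '[[22,-0.0001,0,-0.002,0]]'; python3 -m creep '[[22,-0.0001,0,-0.002,0]]') | grep -E "eef|force"
```

```text
eef_pos: [543.8, 50.4, 37.6]
force: [-0.5, -5.5, -1.5]
eef_pos: [543.6, 52.0, 37.6]
force: [-1.0, -6.0, -1.1]
```

```bash
(python3 -m creep '[[22,-0.0001,0,-0.002,0]]'; python3 -m creep '[[22,0,0,0,0]]') | grep -E "eef|force"; python3 - <<'E'
from h import *
p=camera("scene"); cv2.imwrite("pics/s3.png",cv2.resize(p["img"][100:260,280:480,::-1],None,fx=3.6,fy=3.6)); save(camera("wrist"),"w6")
E
```

```text
eef_pos: [543.5, 53.3, 37.7]
force: [-0.4, -7.2, -1.6]
eef_pos: [543.4, 53.1, 37.6]
force: [0.1, -2.7, -0.4]
```

View pics/w6.png

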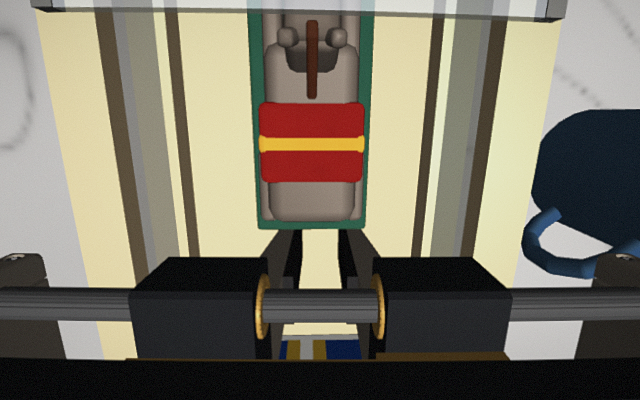

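View pics/s3.png

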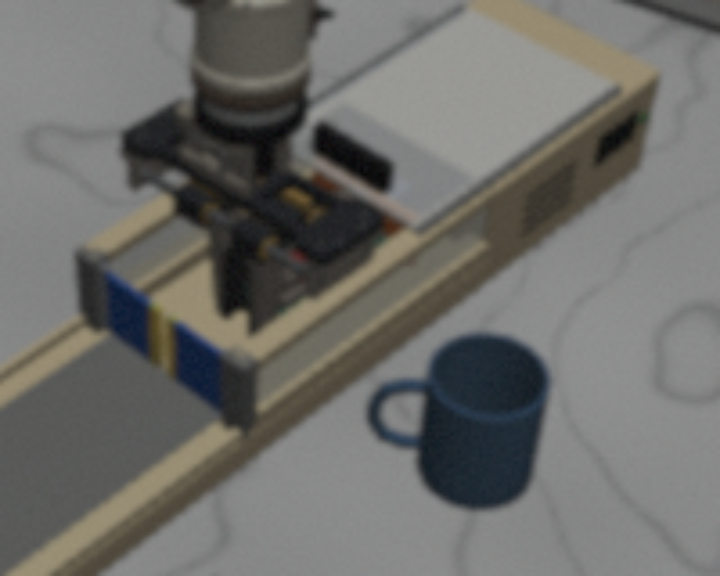

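```bash
(python3 -m creep '[[22,-0.0001,0,-0.0025,0]]'; python3 -m creep '[[22,0,0,-0.0025,0]]') | grep -E "eef|force"
```

```text
eef_pos: [543.3, 54.5, 37.7]
force: [-1.1, -8.7, -1.8]
eef_pos: [543.4, 55.6, 37.7]
force: [-1.1, -10.3, -1.0]
```

```bash
(python3 -m creep '[[22,0,0,-0.003,0]]'; python3 -m creep '[[22,0,0,-0.0025,0]]') | grep -E "eef|force"
```

```text
eef_pos: [543.4, 56.8, 37.7]
force: [-1.6, -11.5, 0.3]
eef_pos: [543.4, 57.4, 37.8]
force: [-1.9, -11.3, -0.6]
```

```bash
python3 -m creep '[[22,0,0,0.001,0],[22,0,0,0.001,0],[22,0,0,0.001,0],[22,0,0,0.001,0],[22,0,0,0.0015,0],[22,0,0,0.002,0],[22,0,0,0.002,0],[22,0,0,0.002,0],[22,0,0,0.002,0],[22,0,0,0,0]]'; python3 - <<'E'
from h import *
st()
save(camera("wrist"),"w7")
E
```

```text
t: 11.12
eef_pos: [544.4, 44.0, 39.0]
orientation: [0.524, 0.493, 0.487, -0.495]
force: [-0.4, -0.3, 0.2]
grip_width: 0.219
t 11.12 tcp [544.389  43.965  39.002] scanner [61.808 -8.777] F [-0.427 -0.274  0.158] grip 0.219
tool x,y,z in world: [ 0.036 -0.039 -0.999] [0.999 0.025 0.035] [ 0.023 -0.999  0.04 ] j [-0.12   0.269  1.845 -0.041  0.988 -0.122]
spin for z=+feed / -feed: [np.float64(-3.1361389920680165), np.float64(0.00545366152177656)]
```

View pics/w7.png

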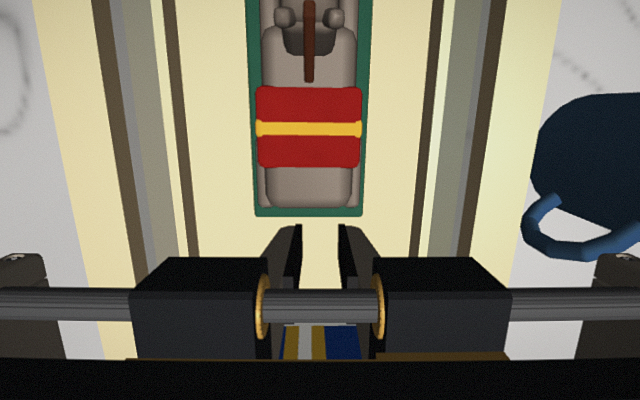

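```bash
python3 -m creep '[[22,-0.015,0,0.001,0],[22,-0.025,0,0.001,0],[22,-0.03,0,0.001,0],[22,-0.03,0,0.001,0],[22,-0.03,0,0,0],[22,-0.02,0,0,0],[22,0,0,0,0]]'; python3 - <<'E'
from h import *
st()
p=camera("wrist");save(p,"w8")
for d in landmark_of(p,"door_handle"): print(d["p"],d["pixel"],w2s(onz(p,*d["pixel"],116)))
delta(216,0,170)
E
```

```text
t: 11.75
eef_pos: [536.6, 46.8, 193.0]
orientation: [0.522, 0.492, 0.489, -0.496]
force: [0.3, -0.2, 0.7]
grip_width: 0.22
t 11.75 tcp [536.63   46.822 193.048] scanner [64.813 -1.074] F [ 0.288 -0.179  0.719] grip 0.22
tool x,y,z in world: [ 0.029 -0.036 -0.999] [0.999 0.024 0.029] [ 0.023 -0.999  0.037] j [-0.117  0.06   1.747 -0.034  1.301 -0.133]
spin for z=+feed / -feed: [np.float64(-3.136469353764956), np.float64(0.005123299824837468)]
0.72 [41.4, 316.9] [184.746  -0.797]
shift tool (m): [ 0.013  0.001 -0.152]
```

View pics/w8.png

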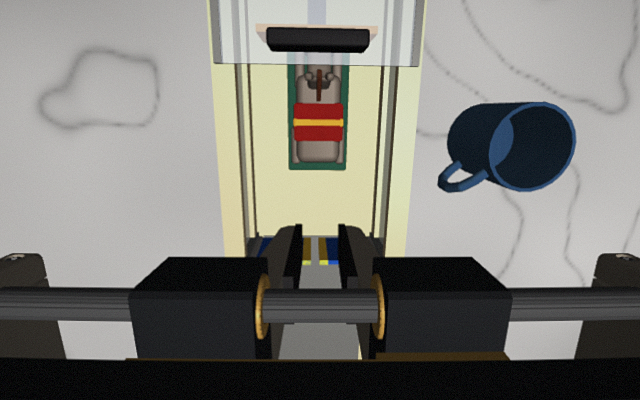

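```bash
python3 -m creep '[[22,0,0,-0.02,0],[22,0,0,-0.03,0],[22,0,0,-0.03,0],[22,0,0,-0.03,0],[22,0,0,-0.025,0],[22,0,0,-0.012,0],[22,0,0,0,0]]'; python3 - <<'E'
from h import *
st()
p=camera("top");cv2.imwrite("pics/t9.png",cv2.resize(p["img"][150:310,100:430,::-1],None,fx=2.4,fy=2.4))
delta(218,0,113)
E
```

```text
t: 12.43
eef_pos: [523.0, 197.2, 166.1]
orientation: [0.514, 0.485, 0.496, -0.505]
force: [-0.8, -1.1, 0.2]
grip_width: 0.22
t 12.43 tcp [523.023 197.154 166.074] scanner [215.379   9.644] F [-0.769 -1.067  0.158] grip 0.22
tool x,y,z in world: [-0.002 -0.038 -0.999] [ 1.     0.019 -0.002] [ 0.019 -0.999  0.038] j [ 0.166  0.171  1.682 -0.039  1.297  0.158]
spin for z=+feed / -feed: [np.float64(-3.1415290468098642), np.float64(6.360677992914857e-05)]
shift tool (m): [ 0.053  0.01  -0.006]
```

View pics/t9.png

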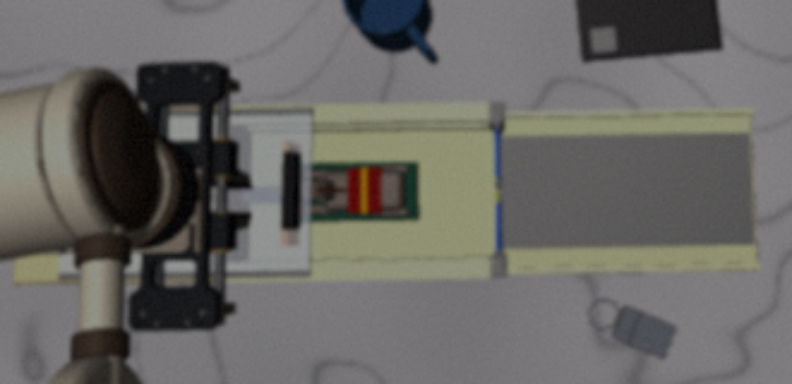

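```bash
python3 -m creep '[[22,0.015,0.005,-0.003,0],[22,0.012,0.004,-0.003,0],[22,0.01,0,-0.002,0],[22,0.005,0,0,0],[22,0,0,0,0]]'; python3 - <<'E'
from h import *
st()
save(camera("wrist"),"w9")
delta(200,0,113)
E
```

```text
t: 12.9
eef_pos: [531.4, 197.3, 118.3]
orientation: [0.512, 0.484, 0.495, -0.508]
force: [0.6, -0.6, -0.6]
grip_width: 0.223
t 12.9 tcp [531.391 197.29  118.317] scanner [215.354   1.275] F [ 0.617 -0.593 -0.583] grip 0.223
tool x,y,z in world: [-0.007 -0.042 -0.999] [ 1.     0.015 -0.007] [ 0.015 -0.999  0.042] j [ 0.166  0.247  1.693 -0.043  1.215  0.166]
spin for z=+feed / -feed: [np.float64(3.137143492993084), np.float64(-0.004449160596709224)]
shift tool (m): [0.006 0.001 0.015]
```

View pics/w9.png

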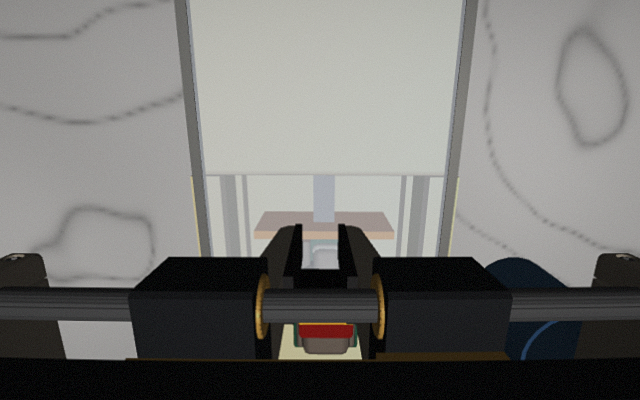

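```bash
python3 -m creep '[[22,0.002,0,0.003,0],[22,0.002,0,0.004,0],[22,0.0005,0,0.004,0],[22,0.0002,0,0.004,0],[22,0.0002,0,0.004,0],[22,0.0002,0,0.004,0],[22,0.0002,0,0.004,0]]'; python3 - <<'E'
from h import *
st()
E
```

```text
t: 13.53
eef_pos: [532.8, 168.1, 116.3]
orientation: [0.512, 0.486, 0.494, -0.507]
force: [0.7, 1.7, -1.5]
grip_width: 0.22
t 13.53 tcp [532.771 168.128 116.275] scanner [186.171   0.456] F [ 0.732  1.729 -1.515] grip 0.22
tool x,y,z in world: [-0.003 -0.039 -0.999] [ 1.     0.014 -0.004] [ 0.014 -0.999  0.039] j [ 0.112  0.224  1.724 -0.041  1.201  0.113]
spin for z=+feed / -feed: [np.float64(3.136302283677082), np.float64(-0.005290369912711202)]
```

```bash
python3 -m creep '[[22,0.0003,0,0.006,0],[22,0.0003,0,0.007,0],[22,0.0003,0,0.007,0],[22,0.0003,0,0.007,0],[22,0.0003,0,0.007,0],[22,0.0003,0,0.007,0],[22,0.0003,0,0.007,0],[22,0.0003,0,0.007,0],[22,0.0003,0,0.007,0],[22,0.0003,0,0.007,0],[22,0.0003,0,0.007,0],[22,0.0003,0,0.005,0]]'; python3 - <<'E'
from h import *
st()
p=camera("top");cv2.imwrite("pics/t10.png",cv2.resize(p["img"][150:310,100:430,::-1],None,fx=2.4,fy=2.4))
E
```

```text
t: 14.53
eef_pos: [533.9, 78.4, 116.2]
orientation: [0.512, 0.486, 0.494, -0.507]
force: [0.9, 2.2, 0.1]
grip_width: 0.219
t 14.53 tcp [533.867  78.431 116.213] scanner [96.469  1.082] F [0.921 2.229 0.133] grip 0.219
tool x,y,z in world: [-0.003 -0.038 -0.999] [ 1.     0.014 -0.003] [ 0.014 -0.999  0.038] j [-0.055  0.173  1.785 -0.041  1.185 -0.053]
spin for z=+feed / -feed: [np.float64(3.135901532615646), np.float64(-0.005691120974147591)]
```

View pics/t10.png

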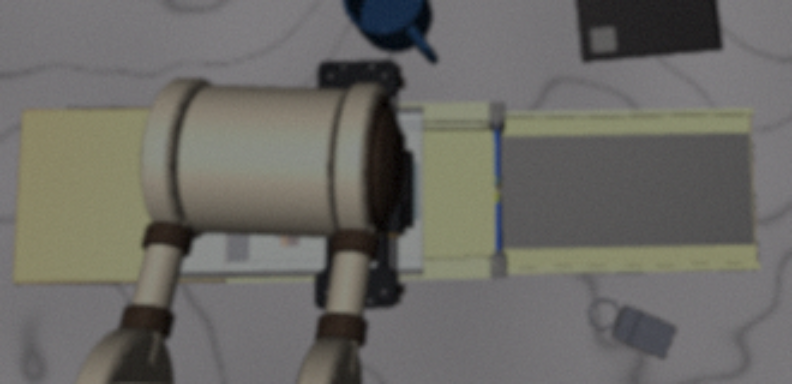

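```bash
python3 -m creep '[[22,0.0003,0,0.006,0],[22,0.0003,0,0.007,0],[22,0.0003,0,0.007,0],[22,0.0003,0,0.007,0],[22,0.0003,0,0.007,0],[22,0.0003,0,0.006,0],[22,0.0002,0,0.004,0],[22,0.0002,0,0.003,0]]' | grep -E "eef|force"; python3 -m creep '[[22,0.0001,0,0.003,0],[22,0.0001,0,0.003,0]]' | grep -E "eef|force"
```

```text
eef_pos: [534.6, 25.7, 116.2]
force: [-1.6, 1.1, -0.0]
eef_pos: [534.7, 18.9, 116.3]
force: [-0.2, 1.8, -0.6]
```

```bash
python3 -m creep '[[22,0.0001,0,0.003,0]]' | grep -E "eef|force";python3 -m creep '[[22,0.0001,0,0.003,0]]' | grep -E "eef|force"
```

```text
eef_pos: [534.8, 15.7, 116.3]
force: [1.0, 1.4, -0.0]
eef_pos: [534.8, 12.5, 116.3]
force: [0.7, 1.2, 0.6]
```

```bash
python3 -m creep '[[22,0.0001,0,0.003,0]]' | grep -E "eef|force";python3 -m creep '[[22,0.0001,0,0.003,0]]' | grep -E "eef|force"
```

```text
eef_pos: [534.8, 10.0, 116.3]
force: [-0.3, 14.3, 3.3]
eef_pos: [534.8, 10.0, 116.3]
force: [-0.2, 18.6, 4.1]
```

```bash
python3 -m creep '[[22,0.0001,0,0.003,0]]' | grep -E "eef|force";python3 -m creep '[[22,0.0001,0,0.003,0]]' | grep -E "eef|force"
```

```text
eef_pos: [534.8, 10.1, 116.4]
force: [-0.4, 12.7, 2.3]
eef_pos: [534.8, 10.2, 116.5]
force: [0.5, 12.6, 2.4]
```

```bash
python3 -m creep '[[22,0,0,-0.004,0],[22,0,0,-0.008,0],[22,-0.01,0,-0.006,0],[22,-0.03,0,0,0],[22,-0.03,0,0,0],[22,-0.03,0,-0.03,0],[22,0,0,-0.035,0],[22,0,0,-0.035,0],[22,0,0,-0.035,0],[22,0,0,-0.035,0],[22,0,0,-0.02,0],[22,0,0,0,0]]'; python3 - <<'E'
from h import *
st()
p=camera("top");cv2.imwrite("pics/t11.png",cv2.resize(p["img"][120:320,100:480,::-1],None,fx=2.1,fy=2.1))
q=camera("scene");cv2.imwrite("pics/s11.png",cv2.resize(q["img"][100:300,220:480,::-1],None,fx=3,fy=3))
for c in (p,q):
  for d in landmark_of(c,"door_handle")[:1]: print(d["p"],d["pixel"],w2s(onz(c,*d["pixel"],116)))
  for t in ("mug","phone_case","keychain"):
    for d in landmark_of(c,t)[:1]: print(t,d["p"],d["pixel"])
E
```

```text
t: 16.92
eef_pos: [534.5, 227.6, 225.3]
orientation: [0.51, 0.494, 0.494, -0.502]
force: [-0.0, 0.4, 0.8]
grip_width: 0.219
t 16.92 tcp [534.527 227.569 225.279] scanner [245.568  -2.441] F [-0.048  0.403  0.843] grip 0.219
tool x,y,z in world: [ 0.009 -0.024 -1.   ] [1.    0.009 0.009] [ 0.008 -1.     0.024] j [ 0.209  0.167  1.566 -0.025  1.405  0.204]
spin for z=+feed / -feed: [np.float64(3.13103621063842), np.float64(-0.010556442951373273)]
0.78 [227.4, 300.1] [12.32  -1.115]
mug 0.83 [151.0, 263.2]
phone_case 0.76 [161.9, 368.4]
keychain 0.57 [287.2, 370.1]
0.75 [175.6, 328.5] [12.482 -1.398]
mug 0.84 [229.3, 409.4]
phone_case 0.84 [292.0, 332.0]
keychain 0.75 [212.1, 247.8]
```

View pics/t11.png

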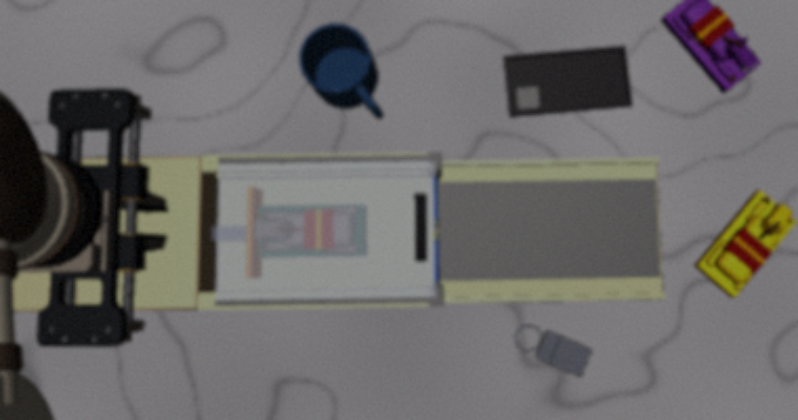

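View pics/s11.png

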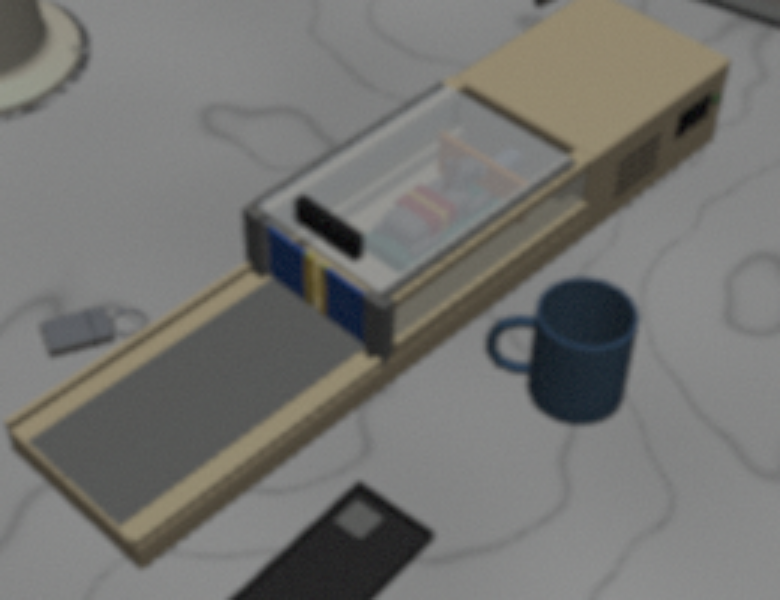

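The pictures show the door shut with its front edge at the flap line (handle near top-view pixel row 227, column 300). Both leaves are shut, and the burro stands straight inside, nose at the orange plate. The mug, case and keychain have not moved.

```bash
python3 -c "
from h import *
print(job.job_done())"
```

```text
the job is handed in; nothing more can be done
None
```

The burro is inside the scanner with the flap shut behind it and the acrylic door slid fully shut. I handed the job in about 17 s into the 69 s allowed.

- **Push:** I pushed the burro along the tray at the rear end of its plinth with two fingers. It turned about 4° going through the flap, then straightened.
- **Plate:** I felt it at TCP y ≈ 49.5 mm and pressed to about 57.4 mm at 11.4 N. That is roughly 7 to 8 mm of give, worked out from force and position because the plate itself was not measured. I then backed off slowly.
- **Door:** I pushed its handle from behind until it met its stop; the force peaked at about 19 N with no further movement.

**Last checks:**
- The last top and scene pictures show both flap leaves shut and the burro upright and straight behind them. The robot was clear of everything.
- The mug, phone case and keychain were found within about 4 px of where they started, and the purple and yellow look-alikes were not touched.
- The handle came out at about x = 12.4 mm against an expected 14 mm. That is within the calibration error.
- The tool tilted by up to about 3° from vertical during the moves, which did not affect the result.

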